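# Close a finger joint in the glue-up cradle and latch the keeper bar

### The job

Swing the yellow locating stop well clear of the channel, push the short blank along the channel until its finger joint is fully closed against the long blank, then swing the steel keeper bar shut behind it until it snaps past its spring ball and is fully home. Leave the mug, the spanner and the brush where they are.

Things in the scene. Friction and masses are not known exactly. Their poses are not given: they have to be found in the camera images.
- cradle: Glue-up cradle bolted to the bed. Plywood base 116 (x) x 410 (y) x 18 mm; origin under its middle, z up, own y along the channel, x across it (away from the robot when not turned). Lengths in the other entries are in this frame. A steel end stop closes the channel at y = +170 mm (top z = 50 mm); at the -y end it is open and the base runs on bare to y = -205 mm.
- channel_mouth (a point): Middle of the channel floor at its open end: x = 0, y = -134, z = 18 mm. The channel, straight along y and 50 mm wide, lies between two aluminium rails 24 mm wide with tops at z = 32 mm that run from here to the end stop.
- blank_a_center (a point): Centre of the long wooden blank, 48 x 160 x 26 mm, lying loose in the channel against the end stop: x = 0, y = +90, z = 31 mm. It may stay where it is. Its finger end is at y = +10 mm, its top at z = 44 mm.
- blank_b_center (a point): Centre of the short dark blank, 43 x 120 x 26 mm, about 90 g, loose, lying along the channel (own y along its length, towards the open end) with 3.5 mm play to each rail. At the start it is 55 to 85 mm short of the long blank and sticks out of the open end. Home (joint closed) its centre is at y = -50 and its outer end at y = -110 mm.
- stop_arm (a joint): Angle of the yellow locating stop, rad. 0 = across the channel just before the long blank's end; it turns no further that way, so the short blank cannot pass. It grows as the arm swings level towards -y and out over the +x rail: 1.57 = along that rail, clear of the blanks; end of travel 1.75. Light friction (about 1 N at the knob): it stays where it is left.
- stop_hinge (a point): Upright axis of the locating stop, on the +x rail: x = +40, y = +3 mm. The arm is a flat bar 12 mm wide, 44 mm from axis to tip, z = 34 to 48 mm.
- stop_knob (a point): Middle of the red knob, 16 mm across, that stands on the locating stop 33 mm from its axis: point at z = 62 mm, knob from z = 52 to 72 mm.
- keeper (a joint): Angle of the steel keeper bar, rad. 0 = shut: pointing to +x across the open end, tip over the +x rail. It grows as the bar swings level to -y; 1.57 = pointing to -y beside the channel; end of travel 2.2. Light friction. From 0.28 rad the tip must be pushed over a spring ball in the rail (7 N at the knob, let go early it stays or springs back); below 0.08 rad the ball rises behind the bar and holds it at 0.
- keeper_hinge (a point): Upright axis of the keeper bar, on the -x rail: x = -38, y = -119 mm. The bar is 14 mm wide, 87 mm from axis to tip, z = 34 to 48 mm. Shut, its inner face is 2 mm clear of the short blank if that is home; a blank that sticks out far jams it.
- keeper_knob (a point): Middle of the red knob, 16 mm across, that stands on the keeper bar 60 mm from its axis: point at z = 62 mm, knob from z = 52 to 72 mm.
- tea_mug: White mug, 92 mm across, 95 mm high, right of the cradle; bystander. Origin under its middle.
- spanner: Steel spanner, 211 mm long, 9 mm high, lying flat between robot and cradle; bystander.
- glue_brush: Flat glue brush with wooden handle, 199 mm long, lying left of the cradle; bystander.

How it is judged:
By the outcome, as a careful person would: the job done as asked, in the order asked, and still so for the second after the job is handed in, with the robot touching nothing.
It also fails if it takes over 51 s, if anything falls off the work surface, if the arm or the gripper's body presses on something with over 40 N, if the wrist force passes 120 N, or if a joint passes its speed limit or range.

### The arm

A 6-joint arm with a two-finger parallel gripper is mounted at the origin on a cart in front of the work surface, level with it; the furniture and walls round the work are solid. World frame = base frame: x ahead of the robot, y to its left, z up, the work surface at z = 0. Lengths are in mm, angles in rad, forces in N, time in s.
With the tool pointing down it reaches from about 400 to 925 mm from the base axis. Payload 12.5 kg.
Tool frame: the origin (TCP) lies on the mounting face of the last link; the fingertips stand 190 mm ahead of it and the grasp point (between the pads) lies 171 mm ahead of it (env.grasp_offset is the distance from the TCP to the grasp point, in mm); z points along the fingers, y is the direction in which the jaws open and shut (so a half turn about z gives the same grasp; the last joint's range is limited). The gripper opens to 95 mm and grips with 3 to 60 N. Pads are 20 mm wide; open, the fingers measure 119 mm over their backs; the gripper's body (75 mm by 180 mm) begins 59 mm behind the grasp point.
Start: joints at [1.162, 0.491, 1.559, -0, 1.092, -0.106], TCP at [186.347, 596.573, 404.761] pointing down, gripper open.
Joint ranges: [-3.1, 3.1], [-0.84, 2.19], [0.05, 2.79], [-1.13, 4.28], [0.06, 2.93], [-2.69, 2.69]. Speed limits (rad/s): [2.22, 2.22, 2.79, 3.14, 3.14, 3.14].

### API

Orientations are given as [roll, pitch, yaw] about the fixed x, y, z axes, in that order (R = Rz(yaw) Ry(pitch) Rx(roll)).
In Python, from cell import env, viewer gives the robot as it stands.
- The arm moves only by the tool play_rows, never from a script. Its argument "increments" is a list of rows, each an object of numbers: "dx", "dy", "dz": the shift along the tool's x, y, z in mm; "rx", "ry", "rz": the turn, a rotation vector about the tool's x, y, z in units of 6 degrees (1.0 is 6 degrees). A call has 1 to 8 rows; each row is the pose to reach, as a shift and turn from the pose measured when the call began, along the tool's axes at that moment; what a row does not reach only later rows make up. A row lasts 1/12 s, in which the tool goes at most 41.7 mm and 7.16 degrees, less where a joint would pass 70% of its speed; a pose out of reach is approached as far as the arm can. A call with a gripper value outside its range is refused whole. "fingers" is the opening, from 0 (shut) to 1 (fully open), set as the call begins (left out, the last holds). The fingers move at their own pace and stop on an object; the grip force is fixed at half the most. Time passes only in rows, so rows that repeat a pose let the fingers close. It gives the time, the measured TCP pose, the force and the opening at its end, in the units of the state.
- env.state(): the state, without advancing time (a new reading comes with each control period).
- viewer.read_camera(name): name is "scene" or "top" or "wrist"; returns a dict with "image" (384x512x3 uint8, red, green, blue), "fx", "fy", "cx", "cy" (pixels), "k1" (the pictures are not rectified: a ray, as slopes to the right and down, at radius r is drawn at 1 + k1 r^2 times it, then the intrinsics apply), "rvec" (rotation vector, rad) and "tvec" (3), from world to camera coordinates, as OpenCV has them. Camera axes: x right, y down, z forward; pixel columns grow to the right and rows downward; lengths in mm; the calibration is good to about 2 mm. A picture is of the moment at which its call begins. There is no depth.
- env.job_done(): hands the job in, once; it reports no verdict.
The state is a dict: "t": time; "joints": joint angles; "qvel": joint speeds; "tau": joint torques, N m; "eef_pos": TCP position; "tcp_rot": TCP orientation; "ft_force": force on the tool from outside, world axes, zero at the start; "moment": the same for the moment, N m; "opening": opening from 0.0 (shut) to 1.0 (fully open).
Only numpy, scipy, OpenCV 4.12 (cv2) and the standard library are available. Lean on these libraries where they do the work, as an engineer would, in place of code of your own. Each camera call takes 0.05 s, during which the arm holds its last target.

## Working session

There is one attempt and no reset: what is moved stays moved. The work goes in short steps, Python scripts to look and compute and a tool call to move; the robot and the scene stay as the last step left them, time stands still between calls to the robot, and variables do not carry over. Pictures are saved under pics/ and viewed, and the job is handed in when it is done.

Besides the shell and the picture viewer there is one more tool, called after "Request:" as name(argument=value, ...) on one line, values as JSON. play_rows: Moves the arm, as the interface text tells. Its arguments: {"type":"object","properties":{"increments":{"type":"array","items":{"type":"object","properties":{"dx":{"type":"number"},"dy":{"type":"number"},"dz":{"type":"number"},"rx":{"type":"number"},"ry":{"type":"number"},"rz":{"type":"number"}}}},"fingers":{"type":"number"}},"required":["increments"]}

```bash
ls; mkdir -p pics; cat > h.py <<'E'
import numpy as np,cv2,pickle
from cell import env,viewer
def snap(n,f):
    c=viewer.read_camera(n); cv2.imwrite(f'pics/{f}.png',c['image'][:,:,::-1]); pickle.dump(c,open(f'pics/{f}.pkl','wb')); return c
def ray(c,u,v):
    x=(u-c['cx'])/c['fx'];y=(v-c['cy'])/c['fy']; k=c['k1']; r0=np.hypot(x,y); r=r0
    for _ in range(30): r=r0/(1+k*r*r)
    s=r/r0 if r0>0 else 1
    R=cv2.Rodrigues(np.array(c['rvec'],float))[0]; t=np.array(c['tvec'],float).ravel()
    return -R.T@t, R.T@np.array([x*s,y*s,1])
def onz(c,u,v,z):
    o,d=ray(c,u,v); return o+d*(z-o[2])/d[2]
def proj(c,P):
    R=cv2.Rodrigues(np.array(c['rvec'],float))[0]; p=R@np.array(P,float)+np.array(c['tvec'],float).ravel()
    x,y=p[0]/p[2],p[1]/p[2]; f=1+c['k1']*(x*x+y*y); return np.array([c['cx']+c['fx']*x*f,c['cy']+c['fy']*y*f])
def blobs(c,lo,hi,amin=15):
    hsv=cv2.cvtColor(c['image'],cv2.COLOR_RGB2HSV); m=cv2.inRange(hsv,lo,hi)
    if lo[0]==0 and hi[0]<15: m|=cv2.inRange(hsv,(172,lo[1],lo[2]),(180,255,255))
    n,l,s,ce=cv2.connectedComponentsWithStats(m); return [(s[i,4],ce[i].round(1),s[i,:4]) for i in range(1,n) if s[i,4]>=amin]
E
python3 - <<'E'
from h import *
for n in('top','scene'):
    c=snap(n,n+'0'); print(n,c['fx'],c['k1'],ray(c,256,192))
    print('red',blobs(c,(0,130,80),(8,255,255))); print('yel',blobs(c,(20,120,100),(35,255,255)))
print(env.state())
E
```

```text
pics
top 416.3107977555965 -0.08442837119620723 (array([ 275.38397394,   87.70011287, 1357.00514907]), array([ 0.20447084, -0.02481576, -0.97859097]))
red [(np.int32(55), array([130.2, 123.3]), array([120, 117,  17,  12], dtype=int32)), (np.int32(17), array([214.4, 124.1]), array([213, 122,   4,   5], dtype=int32)), (np.int32(15), array([265.4, 195.4]), array([264, 194,   4,   4], dtype=int32)), (np.int32(16), array([323.4, 208.2]), array([322, 206,   4,   5], dtype=int32)), (np.int32(32), array([ 66.8, 225.7]), array([ 61, 223,  10,   7], dtype=int32))]
yel [(np.int32(17), array([264.3, 190.9]), array([263, 189,   4,   5], dtype=int32))]
scene 499.67754807943805 -0.10537738091652214 (array([ -309.04233949, -1165.62083903,   760.62780289]), array([ 0.50108721,  0.74937952, -0.43329471]))
red [(np.int32(60), array([400.6,  75.2]), array([397,  70,   9,  11], dtype=int32)), (np.int32(48), array([392.1,  97.4]), array([389,  94,   7,   8], dtype=int32)), (np.int32(27), array([170.9, 118.3]), array([169, 112,   5,  11], dtype=int32)), (np.int32(141), array([267.4, 144.8]), array([261, 13
[... 794 characters left out ...]
 196.4]), array([265, 193,  13,   8], dtype=int32))]
{'t': 0.1, 'joints': array([ 1.16241107e+00,  4.91460720e-01,  1.55938609e+00,  1.85106476e-05,
        1.09169313e+00, -1.05579407e-01]), 'qvel': array([ 0.00093704, -0.00226289, -0.00294884, -0.00104855,  0.00081557,
       -0.00060854]), 'tau': array([ 2.49443648e-03, -6.13620687e+01, -2.58605146e+01,  6.94087031e-02,
        4.69418638e-02, -1.74503816e-05]), 'eef_pos': array([186.32621508, 596.54510816, 404.24488742]), 'tcp_rot': array([-3.14065237e+00, -1.16155143e-04,  2.83877821e+00]), 'ft_force': array([-0.11208664, -0.44913579, -0.51533735]), 'moment': array([-0.01544575,  0.02702008,  0.0072182 ]), 'opening': 0.9966318519726973}
```

```bash
python3 - <<'E'
import cv2
a=cv2.imread('pics/top0.png')[130:290,160:400]; cv2.imwrite('pics/t0c.png',cv2.resize(a,None,fx=3.3,fy=3.3,interpolation=2))
a=cv2.imread('pics/scene0.png')[110:300,170:400]; cv2.imwrite('pics/s0c.png',cv2.resize(a,None,fx=3,fy=3,interpolation=2))
E
```

```text
(no output)
```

View pics/top0.png

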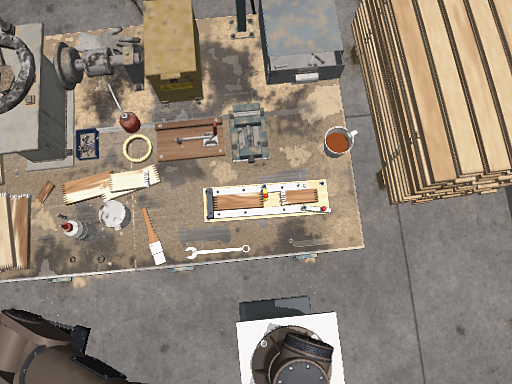

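View pics/t0c.png

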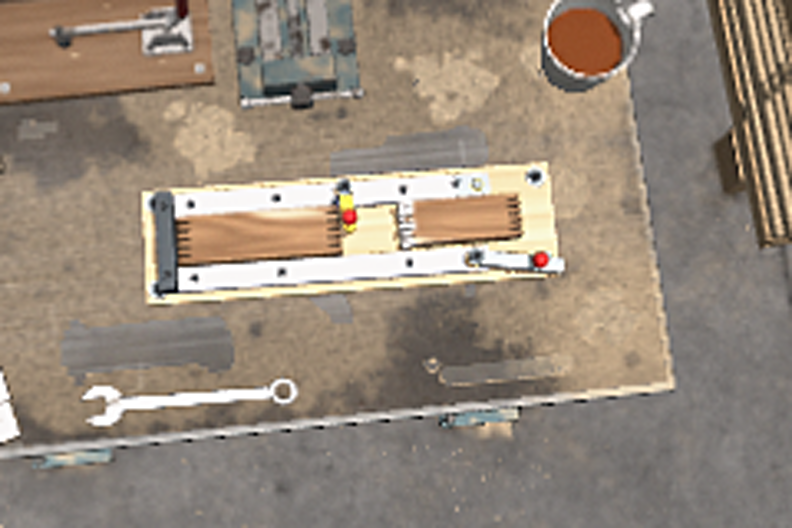

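View pics/s0c.png

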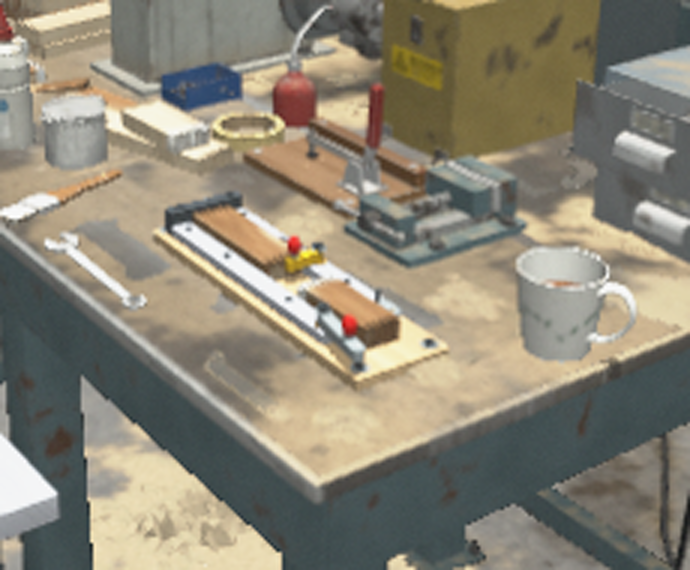

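The top view shows the cradle spanning about (203..330, 180..222), with the end stop at left and the stop knob at (265.4,195.4). The keeper lies open along -y with its knob at (323.4,208.2). The mug is at (338,141) and the spanner at (218,250). I'll work out the rough pose next.

```bash
python3 - <<'E'
from h import *
T=pickle.load(open('pics/top0.pkl','rb'));S=pickle.load(open('pics/scene0.pkl','rb'))
def tri(a,b):
    o1,d1=ray(T,*a);o2,d2=ray(S,*b); s=np.linalg.lstsq(np.c_[d1,-d2],o2-o1,rcond=None)[0]
    p,q=o1+d1*s[0],o2+d2*s[1]; return ((p+q)/2).round(1),np.linalg.norm(p-q).round(1)
print(tri((265.4,195.4),(267.6,191.2)),tri((323.4,208.2),(286.1,217.7)))
print('on z=68', onz(T,265.4,195.4,68).round(1),onz(T,323.4,208.2,68).round(1))
f=lambda x,y:(160+(x+.5)/3.3-.5,130+(y+.5)/3.3-.5)
for n,p in dict(c1=(142,192),c2=(548,163),c3=(562,275),c4=(148,303)).items(): print(n,onz(T,*f(*p),18).round(1))
print('bolts hinge k',onz(T,*f(475,257),48).round(1),'hinge s',onz(T,*f(344,187),48).round(1))
print('endstop',[onz(T,*f(*p),50).round(1) for p in [(154,196),(172,194),(176,290),(158,292)]])
print('blankb',[onz(T,*f(*p),44).round(1) for p in [(520,196),(522,238),(400,205),(402,243)]])
print('mug',onz(T,337,141,95).round(1),'spanner',onz(T,188,252,5),onz(T,248,248,5))
E
```

```text
(array([532.4,  26.1,  62. ]), np.float64(0.9)) (array([ 472.9, -151.8,   62.6]), np.float64(0.4))
on z=68 [530.9  26.6  68. ] [ 471.9 -150.7   68. ]
c1 [586.5 227.4  18. ]
c2 [ 576.  -180.7   18. ]
c3 [ 461.7 -179.2   18. ]
c4 [474.5 229.8  18. ]
bolts hinge k [483.5 -91.6  48. ] hinge s [565.   27.3  48. ]
endstop [array([574. , 212.7,  50. ]), array([574.2, 195. ,  50. ]), array([479.6, 198.6,  50. ]), array([479.4, 216. ,  50. ])]
blankb [array([ 539.9, -143.5,   44. ]), array([ 498.2, -140.1,   44. ]), array([542.5, -25.4,  44. ]), array([504.9, -23.1,  44. ])]
mug [ 679.1 -218.4   95. ] spanner [382.29797203 292.03267827   5.        ] [376.39617537  97.59338513   5.        ]
```

Request:
play_rows(increments=[{"dx": -30, "dy": -27, "rz": 1.1}, {"dx": -60, "dy": -54, "rz": 2.2}, {"dx": -90, "dy": -81, "rz": 3.3}, {"dx": -120, "dy": -108, "rz": 4.4}, {"dx": -150, "dy": -135, "rz": 5.5}, {"dx": -180, "dy": -162, "rz": 6.6}, {"dx": -210, "dy": -189, "rz": 7.7}, {"dx": -240, "dy": -216, "rz": 8.8}], fingers=0.25)

```text
invalid input
```

```bash
cat > d.py <<'E'
from h import *
from scipy.spatial.transform import Rotation as Ro
C0=np.array([525,24.]);YAW=-0.0257
try: C0,YAW=pickle.load(open('cradle.pkl','rb'))
except Exception: pass
def c2w(x,y):
    c,s=np.cos(YAW),np.sin(YAW); return C0+[c*x-s*y,s*x+c*y]
def delta(p,yaw,tipz):
    """tool-frame move so grasp axis is over world p, tool down, yaw world, fingertip z"""
    s=env.state(); R=Ro.from_euler('xyz',s['tcp_rot'])
    Rt=Ro.from_euler('xyz',[np.pi,0,yaw])
    d=R.inv().apply(np.array([p[0],p[1],tipz+190])-s['eef_pos']); w=(R.inv()*Rt).as_rotvec()/np.radians(6)
    return d.round(1),w.round(2)
E
python3 -c "
from d import *
print(delta(c2w(-20,3),YAW,230))"
```

```text
(array([-473.9, -448.1,  -15.4]), array([-0.000e+00,  1.000e-02,  2.735e+01]))
```

Request:
play_rows(increments=[{"dx": -30, "dy": -28, "dz": 0, "rx": 0, "ry": 0, "rz": 1.1}, {"dx": -60, "dy": -56, "dz": 0, "rx": 0, "ry": 0, "rz": 2.2}, {"dx": -90, "dy": -84, "dz": 0, "rx": 0, "ry": 0, "rz": 3.3}, {"dx": -120, "dy": -112, "dz": 0, "rx": 0, "ry": 0, "rz": 4.4}, {"dx": -150, "dy": -140, "dz": 0, "rx": 0, "ry": 0, "rz": 5.5}, {"dx": -180, "dy": -168, "dz": 0, "rx": 0, "ry": 0, "rz": 6.6}, {"dx": -210, "dy": -196, "dz": 0, "rx": 0, "ry": 0, "rz": 7.7}, {"dx": -240, "dy": -224, "dz": 0, "rx": 0, "ry": 0, "rz": 8.8}], fingers=0.25)

```text
t: 0.77
eef_pos: [349.0, 309.4, 404.4]
tcp_rot: [-3.141, 0.001, 1.912]
ft_force: [1.6, 0.6, 0.5]
opening: 0.497
```

```bash
python3 -c "
from d import *
print(delta(c2w(-20,3),YAW,230))"
```

```text
(array([-317.8,   52.8,  -15.4]), array([0.00e+00, 1.00e-02, 1.85e+01]))
```

Request:
play_rows(increments=[{"dx": -40, "dy": 7, "dz": -2, "rx": 0, "ry": 0, "rz": 1.1}, {"dx": -80, "dy": 14, "dz": -4, "rx": 0, "ry": 0, "rz": 2.2}, {"dx": -120, "dy": 20, "dz": -6, "rx": 0, "ry": 0, "rz": 3.3}, {"dx": -160, "dy": 27, "dz": -8, "rx": 0, "ry": 0, "rz": 4.4}, {"dx": -200, "dy": 34, "dz": -10, "rx": 0, "ry": 0, "rz": 5.5}, {"dx": -240, "dy": 40, "dz": -12, "rx": 0, "ry": 0, "rz": 6.6}, {"dx": -280, "dy": 46, "dz": -14, "rx": 0, "ry": 0, "rz": 7.7}, {"dx": -318, "dy": 53, "dz": -15, "rx": 0, "ry": 0, "rz": 8.8}], fingers=0.25)

```text
t: 1.43
eef_pos: [505.9, 25.2, 419.7]
tcp_rot: [3.141, 0.001, 0.984]
ft_force: [1.4, 1.3, 0.3]
opening: 0.25
```

Request:
play_rows(increments=[{"dx": 0, "dy": 0, "dz": 0, "rx": 0, "ry": 0, "rz": 1.1}, {"dx": 0, "dy": 0, "dz": 0, "rx": 0, "ry": 0, "rz": 2.2}, {"dx": 0, "dy": 0, "dz": 0, "rx": 0, "ry": 0, "rz": 3.3}, {"dx": 0, "dy": 0, "dz": 0, "rx": 0, "ry": 0, "rz": 4.4}, {"dx": 0, "dy": 0, "dz": 0, "rx": 0, "ry": 0, "rz": 5.5}, {"dx": 0, "dy": 0, "dz": 0, "rx": 0, "ry": 0, "rz": 6.6}, {"dx": 0, "dy": 0, "dz": 0, "rx": 0, "ry": 0, "rz": 7.7}, {"dx": 0, "dy": 0, "dz": 0, "rx": 0, "ry": 0, "rz": 8.8}], fingers=0.25)

```text
t: 2.1
eef_pos: [505.8, 25.2, 419.5]
tcp_rot: [3.141, 0.001, 0.057]
ft_force: [-0.3, 1.6, -0.0]
opening: 0.251
```

```bash
python3 -c "
from d import *
print(delta(c2w(-20,3),YAW,230)); c=snap('wrist','w1'); print(env.state()['joints'],blobs(c,(0,130,80),(8,255,255),60))"
```

```text
(array([-0.6, -2.4, -0.5]), array([0.01, 0.01, 0.79]))
[-8.05898624e-02  3.06362293e-01  1.82469565e+00 -1.22897469e-03
  1.01145998e+00  1.44221390e+00] [(np.int32(168), array([254.8, 149.9]), array([248, 143,  15,  15], dtype=int32)), (np.int32(126), array([410.1, 214.6]), array([403, 208,  14,  13], dtype=int32))]
```

View pics/w1.png

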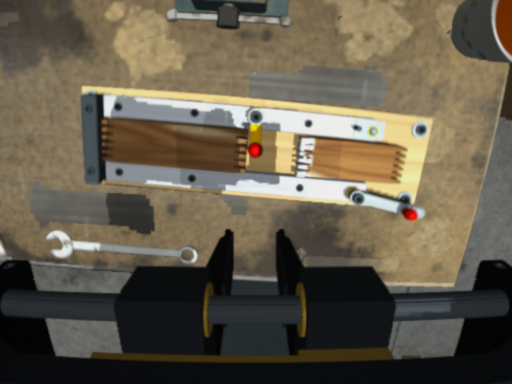

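The wrist view is good: stop hinge at (256,116), stop knob (255,150), keeper hinge (358,197), keeper knob (410,215). The short blank spans u 297..405.

```bash
python3 -c "
from d import *
c=pickle.load(open('pics/w1.pkl','rb'))
print(ray(c,256,192))
a=c['image'][70:230,70:450,::-1]; cv2.imwrite('pics/w1c.png',cv2.resize(a,None,fx=2.1,fy=2.1,interpolation=2))
f=lambda u,v,z:onz(c,u,v,z)[:2].round(1)
print('knobs',f(254.8,149.9,68),f(410.1,214.6,68))
print('corners',f(82,86,18),f(432,118,18)); print('hinges',f(256,116,50),f(358,197,50))
for n,(x,y,z) in dict(sh=(40,3,50),kh=(-38,-119,50),sk=(7,3,68),c1=(-58,205,18),c2=(58,205,18),c3=(58,-205,18),es=(45,164,50),be=(0,10,44)).items(): print(n,proj(c,[*c2w(x,y),z]).round(1))
"
```

```text
(array([591.19082288,  30.01340003, 399.64314353]), array([-0.29226202, -0.0222119 , -0.9561209 ]))
knobs [534.3  26.2] [ 473.9 -148.5]
corners [589.2 226.7] [ 577.  -178.9]
hinges [566.8  26.8] [485.2 -93. ]
sh [256.7 117.7]
kh [358.6 198.1]
sk [254.1 152. ]
c1 [ 86.5 184.3]
c2 [81.4 86.8]
c3 [434.9 117.6]
es [104.2 101.5]
be [247.1 153.9]
```

View pics/w1c.png

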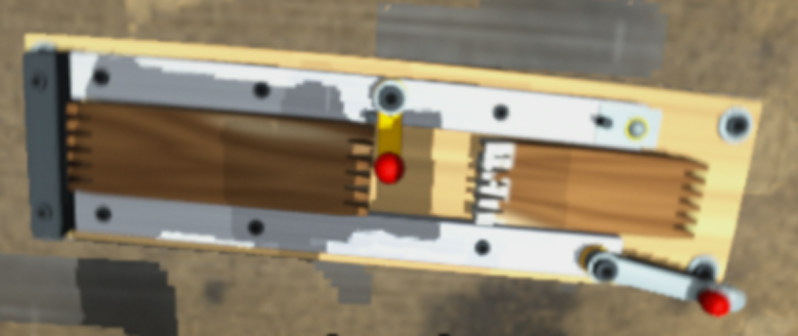

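```bash
python3 -c "
import pickle,numpy as np
pickle.dump((np.array([526.3,24.7]),-0.027),open('cradle.pkl','wb'))
from d import *
print(delta([533.5,26.2],YAW,54)); print(c2w(7,3),c2w(40,3),c2w(-38,-119))"
```

```text
(array([ 27.9,   0.2, 175.5]), array([0.01, 0.01, 0.72]))
[533.37843881  27.50992953] [566.36641104  26.61903778] [485.10124052 -93.23075179]
```

Request:
play_rows(increments=[{"dx": 14, "dy": 0, "dz": 20, "rx": 0, "ry": 0, "rz": 0.4}, {"dx": 28, "dy": 0, "dz": 50, "rx": 0, "ry": 0, "rz": 0.72}, {"dx": 28, "dy": 0, "dz": 80, "rx": 0, "ry": 0, "rz": 0.72}, {"dx": 28, "dy": 0, "dz": 110, "rx": 0, "ry": 0, "rz": 0.72}, {"dx": 28, "dy": 0, "dz": 135, "rx": 0, "ry": 0, "rz": 0.72}, {"dx": 28, "dy": 0, "dz": 155, "rx": 0, "ry": 0, "rz": 0.72}, {"dx": 28, "dy": 0, "dz": 168, "rx": 0, "ry": 0, "rz": 0.72}, {"dx": 28, "dy": 0, "dz": 175, "rx": 0, "ry": 0, "rz": 0.72}])

```text
t: 2.82
eef_pos: [533.3, 26.4, 242.5]
tcp_rot: [3.141, 0.004, -0.024]
ft_force: [-0.1, -0.5, -0.3]
opening: 0.251
```

Request:
play_rows(increments=[{"dx": 0, "dy": 0, "dz": 0, "rx": 0, "ry": 0, "rz": 0}, {"dx": 0, "dy": 0, "dz": 0, "rx": 0, "ry": 0, "rz": 0}])

```text
t: 2.98
eef_pos: [533.4, 26.4, 242.5]
tcp_rot: [3.141, 0.005, -0.023]
ft_force: [0.5, 0.2, -0.0]
opening: 0.248
```

```bash
python3 -c "
from d import *
for th in (0,.25,.5,.75,1.,1.25,1.5,1.72): print(th,delta(c2w(40-33*np.cos(th),3-33*np.sin(th)),YAW+th,54))
c=snap('wrist','w2')"
```

```text
0 (array([-0.1, -1.1, -1.5]), array([0.01, 0.04, 0.04]))
0.25 (array([ 0.9,  7. , -1.5]), array([ 0.  ,  0.04, -2.35]))
0.5 (array([ 3.9, 14.7, -1.5]), array([-0.  ,  0.04, -4.74]))
0.75 (array([ 8.7, 21.4, -1.5]), array([-0.01,  0.04, -7.12]))
1.0 (array([15. , 26.7, -1.6]), array([-0.01,  0.04, -9.51]))
1.25 (array([22.4, 30.3, -1.6]), array([ -0.02,   0.04, -11.9 ]))
1.5 (array([30.5, 31.9, -1.6]), array([ -0.03,   0.04, -14.28]))
1.72 (array([37.7, 31.7, -1.7]), array([ -0.03,   0.04, -16.39]))
```

View pics/w2.png

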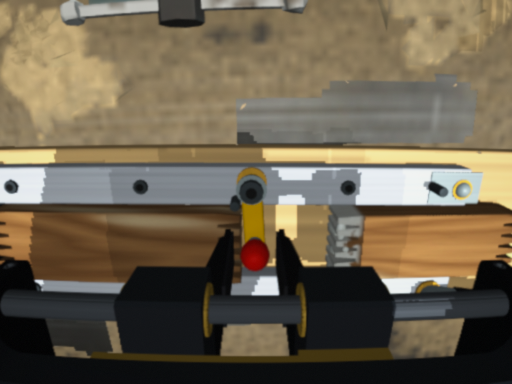

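The red knob at (255,255) sits between the fingertips, so I'll swing the stop.

Request:
play_rows(increments=[{"dx": 0.2, "dy": 3, "dz": -1, "rx": 0, "ry": 0, "rz": -1.1}, {"dx": 0.9, "dy": 7, "dz": -1, "rx": 0, "ry": 0, "rz": -2.3}, {"dx": 2.2, "dy": 11, "dz": -1, "rx": 0, "ry": 0, "rz": -3.5}, {"dx": 4, "dy": 15, "dz": -1, "rx": 0, "ry": 0, "rz": -4.7}, {"dx": 6, "dy": 18, "dz": -1, "rx": 0, "ry": 0, "rz": -5.9}, {"dx": 8.7, "dy": 21.4, "dz": -1, "rx": 0, "ry": 0, "rz": -7.1}, {"dx": 12, "dy": 24, "dz": -1, "rx": 0, "ry": 0, "rz": -8.3}, {"dx": 15, "dy": 26.7, "dz": -1, "rx": 0, "ry": 0, "rz": -9.5}])

```text
t: 3.7
eef_pos: [548.0, -0.7, 245.2]
tcp_rot: [-3.14, 0.002, 0.974]
ft_force: [-1.4, 1.9, -0.1]
opening: 0.248
```

```bash
python3 -c "
from d import *
for th in (1.,1.2,1.4,1.6,1.74): print(th,delta(c2w(40-33*np.cos(th),3-33*np.sin(th)),YAW+th,55))"
```

```text
1.0 (array([-0.1, -0.2,  0.2]), array([-0.01,  0.02,  0.01]))
1.2 (array([0.6, 6.3, 0.2]), array([-0.01,  0.02, -1.9 ]))
1.4 (array([ 2.5, 12.6,  0.2]), array([-0.01,  0.01, -3.81]))
1.6 (array([ 5.7, 18.4,  0.2]), array([-0.02,  0.01, -5.72]))
1.74 (array([ 8.5, 22. ,  0.2]), array([-0.02,  0.01, -7.06]))
```

Request:
play_rows(increments=[{"dx": 0.3, "dy": 3, "dz": 0, "rx": 0, "ry": 0, "rz": -1}, {"dx": 0.6, "dy": 6.3, "dz": 0, "rx": 0, "ry": 0, "rz": -2}, {"dx": 1.5, "dy": 9.5, "dz": 0, "rx": 0, "ry": 0, "rz": -3}, {"dx": 2.5, "dy": 12.6, "dz": 0, "rx": 0, "ry": 0, "rz": -3.8}, {"dx": 4, "dy": 15.5, "dz": 0, "rx": 0, "ry": 0, "rz": -4.8}, {"dx": 5.7, "dy": 18.4, "dz": 0, "rx": 0, "ry": 0, "rz": -5.8}, {"dx": 8.5, "dy": 22, "dz": 0, "rx": 0, "ry": 0, "rz": -6.8}, {"dx": 8.5, "dy": 22, "dz": 0, "rx": 0, "ry": 0, "rz": -7}])

```text
t: 4.37
eef_pos: [571.5, -6.1, 246.3]
tcp_rot: [-3.141, 0.001, 1.712]
ft_force: [0.4, 0.4, 0.3]
opening: 0.25
```

Request:
play_rows(increments=[{"dx": 0, "dy": 0, "dz": -10, "rx": 0, "ry": 0, "rz": 0}, {"dx": 0, "dy": 0, "dz": -30, "rx": 0, "ry": 0, "rz": 0}, {"dx": 0, "dy": 0, "dz": -60, "rx": 0, "ry": 0, "rz": 0}, {"dx": 0, "dy": 0, "dz": -90, "rx": 0, "ry": 0, "rz": 0}, {"dx": 0, "dy": 0, "dz": -105, "rx": 0, "ry": 0, "rz": 0}], fingers=0.25)

```text
t: 4.78
eef_pos: [571.4, -5.9, 356.0]
tcp_rot: [3.137, 0.002, 1.709]
ft_force: [0.5, 0.6, 0.1]
opening: 0.245
```

```bash
python3 -c "
from d import *
c=snap('wrist','w3'); print(blobs(c,(0,130,80),(8,255,255),60))
for u in blobs(c,(0,130,80),(8,255,255),60): print(onz(c,*u[1],68).round(1))
print(c2w(41,-30))
print('push start',delta(c2w(0,-205),np.pi/2+YAW,100)); print(proj(c,[*c2w(0,-130),44]))"
```

```text
[(np.int32(225), array([248.4, 192.2]), array([241, 184,  16,  17], dtype=int32))]
[568.1  -3.9  68. ]
[566.47515482  -6.39593117]
push start (array([-165.5,  -74.9,   67.6]), array([0.07, 0.02, 1.58]))
[191.0860993  274.00549703]
```

View pics/w3.png

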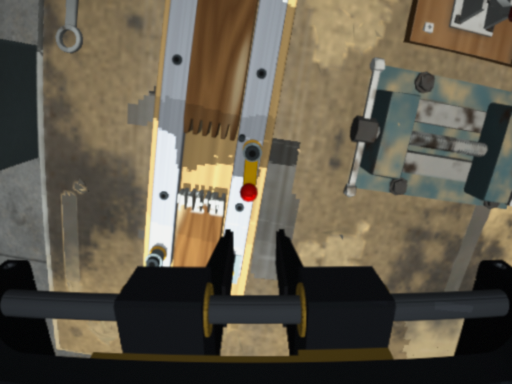

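Request:
play_rows(increments=[{"dx": -30, "dy": -14, "dz": 0, "rx": 0, "ry": 0, "rz": 0.4}, {"dx": -60, "dy": -28, "dz": 0, "rx": 0, "ry": 0, "rz": 0.8}, {"dx": -90, "dy": -42, "dz": 10, "rx": 0, "ry": 0, "rz": 1.2}, {"dx": -120, "dy": -56, "dz": 25, "rx": 0, "ry": 0, "rz": 1.58}, {"dx": -150, "dy": -68, "dz": 40, "rx": 0, "ry": 0, "rz": 1.58}, {"dx": -165, "dy": -75, "dz": 55, "rx": 0, "ry": 0, "rz": 1.58}, {"dx": -165, "dy": -75, "dz": 67, "rx": 0, "ry": 0, "rz": 1.58}, {"dx": -165, "dy": -75, "dz": 67, "rx": 0, "ry": 0, "rz": 1.58}], fingers=0.14)

```text
t: 5.5
eef_pos: [519.8, -180.7, 289.4]
tcp_rot: [3.136, 0.001, 1.539]
ft_force: [-0.0, 0.0, -0.6]
opening: 0.139
```

```bash
python3 -c "
from d import *
print(delta(c2w(0,-205),np.pi/2+YAW,25))
c=snap('wrist','w4'); print(proj(c,[*c2w(0,-167),44]),onz(c,256,235,44))"
```

```text
(array([ 0.5,  0.6, 74.4]), array([ 0.05,  0.01, -0.04]))
[252.64145456 161.27277372] [ 522.54931103 -198.21410838   44.        ]
```

View pics/w4.png

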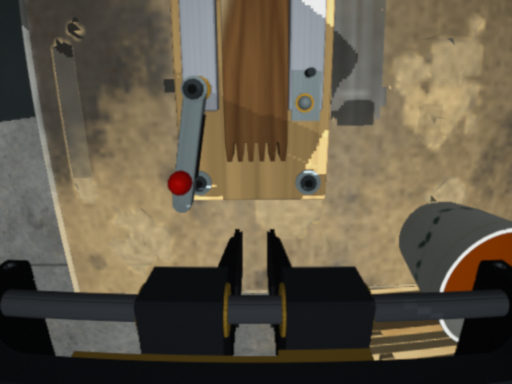

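The blank's outer end is at row about 161, which matches y=-167. The path is clear, so I'll descend and push.

Request:
play_rows(increments=[{"dx": 0, "dy": 0.6, "dz": 20, "rx": 0, "ry": 0, "rz": 0}, {"dx": 0, "dy": 0.6, "dz": 40, "rx": 0, "ry": 0, "rz": 0}, {"dx": 0, "dy": 0.6, "dz": 58, "rx": 0, "ry": 0, "rz": 0}, {"dx": 0, "dy": 0.6, "dz": 70, "rx": 0, "ry": 0, "rz": 0}, {"dx": 0, "dy": 0.6, "dz": 73, "rx": 0, "ry": 0, "rz": 0}, {"dx": 8, "dy": 0.6, "dz": 73, "rx": 0, "ry": 0, "rz": 0}, {"dx": 18, "dy": 0.6, "dz": 73, "rx": 0, "ry": 0, "rz": 0}, {"dx": 24, "dy": 0.6, "dz": 73, "rx": 0, "ry": 0, "rz": 0}])

```text
t: 6.22
eef_pos: [522.2, -154.7, 218.7]
tcp_rot: [3.134, 0.002, 1.541]
ft_force: [0.4, 0.0, 0.9]
opening: 0.142
```

Request:
play_rows(increments=[{"dx": 5, "dy": 0, "dz": 0, "rx": 0, "ry": 0, "rz": 0}, {"dx": 11, "dy": 0, "dz": 0, "rx": 0, "ry": 0, "rz": 0}, {"dx": 17, "dy": 0, "dz": 0, "rx": 0, "ry": 0, "rz": 0}, {"dx": 23, "dy": 0, "dz": 0, "rx": 0, "ry": 0, "rz": 0}, {"dx": 29, "dy": 0, "dz": 0, "rx": 0, "ry": 0, "rz": 0}, {"dx": 35, "dy": 0, "dz": 0, "rx": 0, "ry": 0, "rz": 0}, {"dx": 40, "dy": 0, "dz": 0, "rx": 0, "ry": 0, "rz": 0}])

```text
t: 6.8
eef_pos: [523.4, -114.1, 218.6]
tcp_rot: [3.134, 0.002, 1.541]
ft_force: [-0.5, -0.0, 0.9]
opening: 0.134
```

```bash
python3 -c "
from d import *
print(delta(c2w(0,-120),np.pi/2+YAW,25))
c=snap('wrist','w5')"
```

```text
(array([18.9, -0.9,  3.6]), array([ 0.07,  0.02, -0.02]))
```

View pics/w5.png

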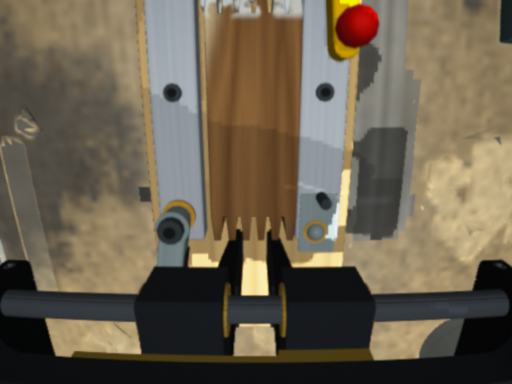

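The blank is moving straight. Its end is at row about 235, with the fingers in contact. Continuing slowly.

Request:
play_rows(increments=[{"dx": 3, "dy": 0, "dz": 0, "rx": 0, "ry": 0, "rz": 0}, {"dx": 6, "dy": 0, "dz": 0, "rx": 0, "ry": 0, "rz": 0}, {"dx": 9, "dy": 0, "dz": 0, "rx": 0, "ry": 0, "rz": 0}, {"dx": 12, "dy": 0, "dz": 0, "rx": 0, "ry": 0, "rz": 0}, {"dx": 14, "dy": 0, "dz": 0, "rx": 0, "ry": 0, "rz": 0}])

```text
t: 7.27
eef_pos: [523.7, -99.3, 218.5]
tcp_rot: [3.134, 0.001, 1.542]
ft_force: [-1.1, -0.6, 0.4]
opening: 0.14
```

Request:
play_rows(increments=[{"dx": 1, "dy": 0, "dz": 0, "rx": 0, "ry": 0, "rz": 0}, {"dx": 2, "dy": 0, "dz": 0, "rx": 0, "ry": 0, "rz": 0}, {"dx": 3, "dy": 0, "dz": 0, "rx": 0, "ry": 0, "rz": 0}])

```text
t: 7.52
eef_pos: [523.8, -96.3, 218.5]
tcp_rot: [3.134, 0.001, 1.541]
ft_force: [-0.6, -2.2, 0.5]
opening: 0.141
```

Request:
play_rows(increments=[{"dx": 1, "dy": 0, "dz": 0, "rx": 0, "ry": 0, "rz": 0}, {"dx": 2, "dy": 0, "dz": 0, "rx": 0, "ry": 0, "rz": 0}])

```text
t: 7.68
eef_pos: [524.2, -95.3, 218.7]
tcp_rot: [3.132, 0.003, 1.542]
ft_force: [-1.7, -21.8, -0.3]
opening: 0.136
```

```bash
python3 -c "
from d import *
c=snap('wrist','w6')"
```

Request:
play_rows(increments=[{"dx": -5, "dy": 0, "dz": 0, "rx": 0, "ry": 0, "rz": 0}, {"dx": -15, "dy": 0, "dz": 0, "rx": 0, "ry": 0, "rz": 0}, {"dx": -25, "dy": 0, "dz": -10, "rx": 0, "ry": 0, "rz": 0}, {"dx": -35, "dy": 0, "dz": -40, "rx": 0, "ry": 0, "rz": 0}, {"dx": -35, "dy": 0, "dz": -80, "rx": 0, "ry": 0, "rz": 0}, {"dx": -35, "dy": 0, "dz": -120, "rx": 0, "ry": 0, "rz": 0}, {"dx": -35, "dy": 0, "dz": -150, "rx": 0, "ry": 0, "rz": 0}], fingers=0.25)

```text
t: 8.32
eef_pos: [521.5, -130.6, 372.5]
tcp_rot: [3.13, 0.004, 1.541]
ft_force: [0.2, -0.3, 0.4]
opening: 0.247
```

```bash
python3 -c "
from d import *
c=snap('wrist','w7'); 
for u in blobs(c,(0,130,80),(8,255,255),60):
  p=onz(c,*u[1],68)[:2]; print(u,p); d=p-c2w(-38,-119); print(np.linalg.norm(d), np.arctan2(-d[1],d[0])+YAW)
"
```

```text
(np.int32(254), array([302.8,  38.1]), array([294,  30,  18,  18], dtype=int32)) [568.10463108  -5.17347446]
121.01093725020166 -0.8419339833011245
(np.int32(213), array([199.1, 210.3]), array([191, 203,  17,  16], dtype=int32)) [ 474.23754127 -149.65142319]
57.45704589204307 1.7340165438955915
```

View pics/w7.png

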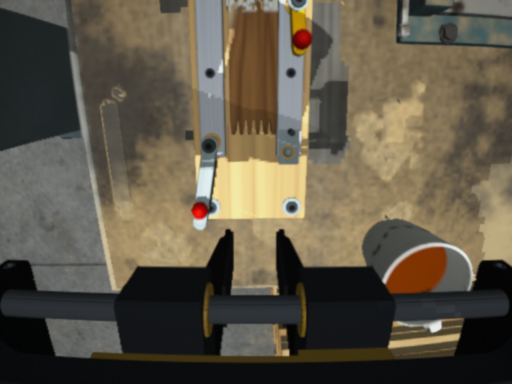

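The stop is swung clear over the +x rail (knob at 303,38). The blank end is at row about 133, and the keeper knob is at (199,210), θ≈1.73.

```bash
cat > k.py <<'E'
from d import *
import sys
for th in map(float,sys.argv[1:]): print(th,delta(c2w(-38+60*np.cos(th),-119-60*np.sin(th)),np.pi-th+YAW,54))
E
python3 k.py 1.734
```

```text
1.734 (array([-22.1, -50. , 132.5]), array([0.17, 0.05, 1.54]))
```

Request:
play_rows(increments=[{"dx": -10, "dy": -25, "dz": 0, "rx": 0.1, "ry": 0, "rz": 0.8}, {"dx": -21, "dy": -50, "dz": 0, "rx": 0.17, "ry": 0.05, "rz": 1.54}, {"dx": -21, "dy": -50, "dz": 30, "rx": 0.17, "ry": 0.05, "rz": 1.54}, {"dx": -21, "dy": -50, "dz": 60, "rx": 0.17, "ry": 0.05, "rz": 1.54}, {"dx": -21, "dy": -50, "dz": 90, "rx": 0.17, "ry": 0.05, "rz": 1.54}, {"dx": -21, "dy": -50, "dz": 115, "rx": 0.17, "ry": 0.05, "rz": 1.54}, {"dx": -21, "dy": -50, "dz": 130, "rx": 0.17, "ry": 0.05, "rz": 1.54}, {"dx": -21, "dy": -50, "dz": 132, "rx": 0.17, "ry": 0.05, "rz": 1.54}])

```text
t: 9.03
eef_pos: [473.3, -151.4, 242.4]
tcp_rot: [-3.138, -0.002, 1.38]
ft_force: [0.4, -0.1, 0.2]
opening: 0.25
```

```bash
python3 -c "
from d import *
c=snap('wrist','w8')"; python3 k.py 1.6 1.47 1.35 1.22 1.1 .97 .85 .72
```

```text
1.6 (array([-0.1,  8.4, -0.5]), array([-0.02, -0.01, -1.29]))
1.47 (array([ 1.5, 16. , -0.5]), array([-0.02, -0.01, -2.53]))
1.35 (array([ 3.8, 22.8, -0.5]), array([-0.02, -0.02, -3.67]))
1.22 (array([ 7.2, 29.8, -0.6]), array([-0.02, -0.02, -4.91]))
1.1 (array([11.1, 35.9, -0.6]), array([-0.02, -0.02, -6.06]))
0.97 (array([16.1, 41.8, -0.6]), array([-0.02, -0.02, -7.3 ]))
0.85 (array([21.4, 46.7, -0.6]), array([-0.01, -0.02, -8.45]))
0.72 (array([27.7, 51.3, -0.6]), array([-0.01, -0.02, -9.69]))
```

View pics/w8.png

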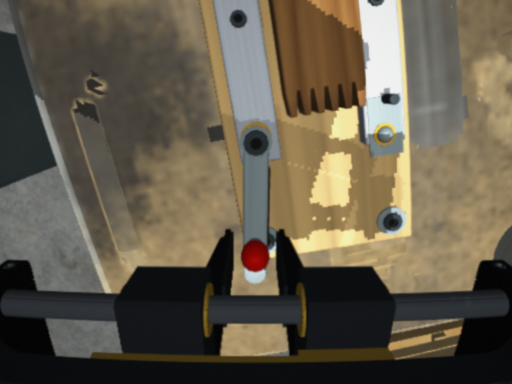

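The knob at (255,255) is centred between the fingers.

Request:
play_rows(increments=[{"dx": 0, "dy": 8, "dz": -0.5, "rx": 0, "ry": 0, "rz": -1.15}, {"dx": 1.5, "dy": 16, "dz": -0.5, "rx": 0, "ry": 0, "rz": -2.3}, {"dx": 3.8, "dy": 22.8, "dz": -0.5, "rx": 0, "ry": 0, "rz": -3.5}, {"dx": 7.2, "dy": 29.8, "dz": -0.5, "rx": 0, "ry": 0, "rz": -4.7}, {"dx": 11, "dy": 35.9, "dz": -0.5, "rx": 0, "ry": 0, "rz": -5.9}, {"dx": 16, "dy": 41.8, "dz": -0.5, "rx": 0, "ry": 0, "rz": -7.1}, {"dx": 21, "dy": 46.7, "dz": -0.5, "rx": 0, "ry": 0, "rz": -8.3}, {"dx": 27.5, "dy": 51.2, "dz": -0.5, "rx": 0, "ry": 0, "rz": -9.5}])

```text
t: 9.75
eef_pos: [529.4, -134.5, 245.6]
tcp_rot: [3.141, -0.001, 2.377]
ft_force: [-0.9, -1.0, -0.8]
opening: 0.246
```

```bash
python3 k.py .6 .5 .4 .3 .2 .1 0 
```

```text
0.6 (array([1.1, 7.4, 1.6]), array([ 0.  , -0.01, -1.32]))
0.5 (array([ 2.2, 13.3,  1.6]), array([ 0.  , -0.01, -2.27]))
0.4 (array([ 3.9, 19. ,  1.6]), array([ 0.  , -0.01, -3.23]))
0.3 (array([ 6.2, 24.6,  1.6]), array([ 0.01, -0.01, -4.18]))
0.2 (array([ 9. , 29.9,  1.6]), array([ 0.01, -0.01, -5.14]))
0.1 (array([12.4, 34.8,  1.6]), array([ 0.01, -0.01, -6.09]))
0.0 (array([16.2, 39.5,  1.6]), array([ 0.01, -0.01, -7.05]))
```

Request:
play_rows(increments=[{"dx": 1, "dy": 7.4, "dz": 1, "rx": 0, "ry": 0, "rz": -1.2}, {"dx": 2.2, "dy": 13.3, "dz": 1, "rx": 0, "ry": 0, "rz": -2.2}, {"dx": 3.9, "dy": 19, "dz": 1, "rx": 0, "ry": 0, "rz": -3.2}, {"dx": 6.2, "dy": 24.6, "dz": 1, "rx": 0, "ry": 0, "rz": -4.2}, {"dx": 9, "dy": 29.9, "dz": 1, "rx": 0, "ry": 0, "rz": -5.1}, {"dx": 12.4, "dy": 34.8, "dz": 1, "rx": 0, "ry": 0, "rz": -6.1}, {"dx": 14.5, "dy": 37.5, "dz": 1, "rx": 0, "ry": 0, "rz": -7}, {"dx": 16.2, "dy": 39.5, "dz": 1, "rx": 0, "ry": 0, "rz": -7}])

```text
t: 10.42
eef_pos: [545.3, -95.2, 246.3]
tcp_rot: [-3.141, 0.002, 3.114]
ft_force: [0.8, -3.6, 1.2]
opening: 0.248
```

```bash
python3 k.py 0 -.05;  python3 -c "
from d import *
c=snap('wrist','w9')"
```

```text
0.0 (array([0.2, 0.3, 2.3]), array([-0.  ,  0.02, -0.  ]))
-0.05 (array([0.3, 3.3, 2.3]), array([-0.  ,  0.02, -0.48]))
```

View pics/w9.png

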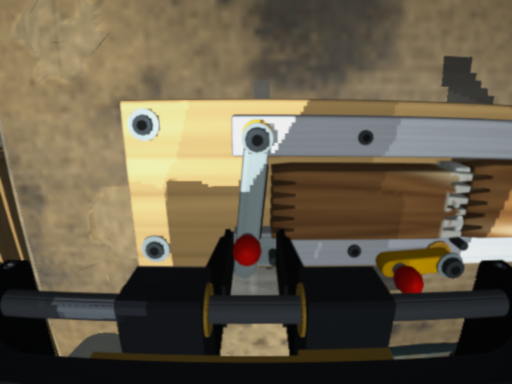

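The keeper is nearly across, with the finger carrying the knob at (247,249) and lagging by the cage slack. Pushing over the ball in small steps.

Request:
play_rows(increments=[{"dx": 0, "dy": 0.7, "dz": 0, "rx": 0, "ry": 0, "rz": 0}, {"dx": 0, "dy": 1.4, "dz": 0, "rx": 0, "ry": 0, "rz": 0}, {"dx": 0, "dy": 2, "dz": 0, "rx": 0, "ry": 0, "rz": 0}])

```text
t: 10.72
eef_pos: [545.4, -92.8, 246.6]
tcp_rot: [3.141, 0.002, 3.106]
ft_force: [-0.4, -0.8, -0.3]
opening: 0.247
```

Request:
play_rows(increments=[{"dx": 0, "dy": 0.7, "dz": 0, "rx": 0, "ry": 0, "rz": 0}, {"dx": 0, "dy": 1.4, "dz": 0, "rx": 0, "ry": 0, "rz": 0}, {"dx": 0, "dy": 2, "dz": 0, "rx": 0, "ry": 0, "rz": 0}])

```text
t: 10.97
eef_pos: [545.5, -90.8, 246.6]
tcp_rot: [3.141, 0.002, 3.106]
ft_force: [0.1, 0.3, -0.2]
opening: 0.251
```

Request:
play_rows(increments=[{"dx": 0, "dy": 0.7, "dz": 0, "rx": 0, "ry": 0, "rz": 0}, {"dx": 0, "dy": 1.4, "dz": 0, "rx": 0, "ry": 0, "rz": 0}])

```text
t: 11.13
eef_pos: [545.6, -89.6, 246.5]
tcp_rot: [-3.141, 0.002, 3.106]
ft_force: [-1.4, -7.7, -0.3]
opening: 0.251
```

Request:
play_rows(increments=[{"dx": 0, "dy": 0.6, "dz": 0, "rx": 0, "ry": 0, "rz": 0}, {"dx": 0, "dy": 1, "dz": 0, "rx": 0, "ry": 0, "rz": 0}])

```text
t: 11.3
eef_pos: [545.6, -89.2, 246.5]
tcp_rot: [-3.14, 0.002, 3.106]
ft_force: [-2.3, -9.8, -0.6]
opening: 0.255
```

Request:
play_rows(increments=[{"dx": 0, "dy": -1, "dz": 0, "rx": 0, "ry": 0, "rz": 0}, {"dx": 0, "dy": -4, "dz": 0, "rx": 0, "ry": 0, "rz": 0}, {"dx": 0, "dy": -4, "dz": -20, "rx": 0, "ry": 0, "rz": 0}, {"dx": 0, "dy": -4, "dz": -50, "rx": 0, "ry": 0, "rz": 0}, {"dx": 0, "dy": -4, "dz": -90, "rx": 0, "ry": 0, "rz": 0}, {"dx": 0, "dy": -4, "dz": -130, "rx": 0, "ry": 0, "rz": 0}, {"dx": -20, "dy": 0, "dz": -150, "rx": 0, "ry": 0, "rz": 0}, {"dx": -20, "dy": 0, "dz": -150, "rx": 0, "ry": 0, "rz": 0}])

```text
t: 11.97
eef_pos: [567.1, -89.5, 401.6]
tcp_rot: [-3.138, 0.011, 3.106]
ft_force: [-0.4, -0.1, -0.3]
opening: 0.246
```

```bash
python3 -c "
from d import *
c=snap('wrist','w10'); a=c['image'][:,:,::-1]
cv2.imwrite('pics/w10c.png',cv2.resize(a[80:290,80:512],None,fx=1.85,fy=1.85,interpolation=2))
for u in blobs(c,(0,130,80),(8,255,255),60):
  p=onz(c,*u[1],68)[:2]; print(u[1],p)
  for h,s in (((-38,-119),1),((40,3),0)):
    d=p-c2w(*h); print(np.linalg.norm(d).round(1), (np.arctan2(-d[1],d[0]) if s else np.arctan2(-d[1],-d[0]))+(YAW if s else -YAW))
print('kh pred',proj(c,[*c2w(-38,-119),50]),'bhome',proj(c,[*c2w(0,-110),44]))
t=snap('top','top1');b=blobs(t,(0,130,80),(8,255,255),12);print([(x[1]) for x in b]); snap('scene','s1')
"
```

```text
[250.  153.9] [543.76826469 -93.52573551]
58.7 -0.02197194147169345
122.3 1.4118775433953379
[340.  174.3] [566.77494252  -5.73989427]
119.7 -0.8467721731462754
32.4 1.6104206547537243
kh pred [248.33428571  90.57889677] bhome [257.75600786 129.22029052]
[array([121.8, 119.2]), array([131.7, 124.4]), array([214.4, 124.1]), array([274.2, 183.7]), array([ 66.7, 225.9])]
```

View pics/w10c.png

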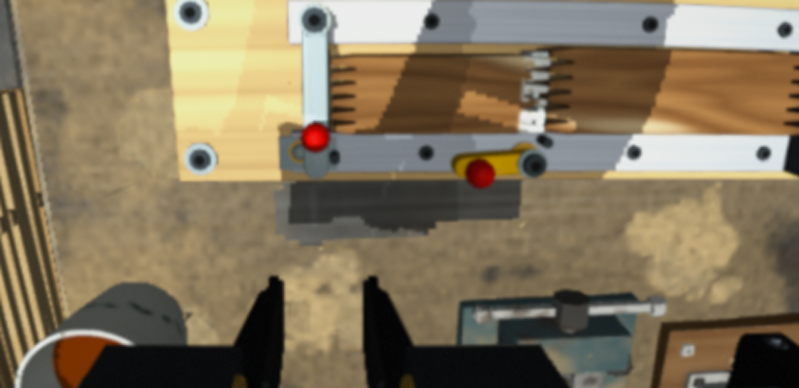

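```bash
python3 -c "
import cv2
a=cv2.imread('pics/w10.png')[95:185,230:410]; b=cv2.imread('pics/w6.png')[0:60,170:390]
cv2.imwrite('pics/z.png',cv2.resize(a,None,fx=4.4,fy=4.4,interpolation=2))
a=cv2.imread('pics/s1.png')[160:250,200:320]; cv2.imwrite('pics/z2.png',cv2.resize(a,None,fx=6,fy=6,interpolation=2))
import pickle
from d import *
c=pickle.load(open('pics/w10.pkl','rb'))
for y in(-110,0,10,20):
  p=proj(c,[*c2w(0,y),44]); print(y,(p-[230,95])*4.4)
"
```

```text
-110 [122.12643456 150.56927827]
0 [595.07302034 150.76932678]
10 [637.05325007 151.08933036]
20 [678.76657914 151.46041309]
```

View pics/z.png

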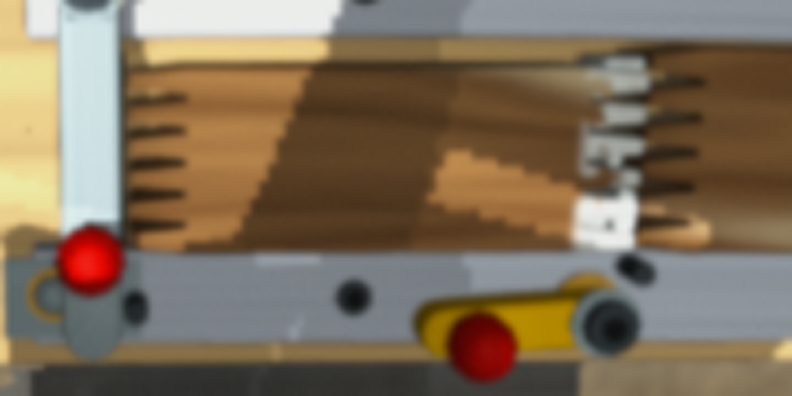

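View pics/z2.png

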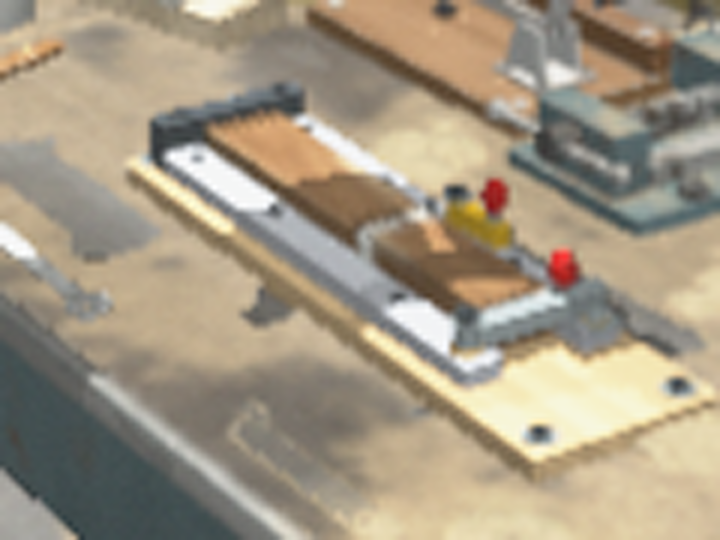

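The short blank runs from column about 125 (y=-110) to about 640 (y=+10), meeting the long blank with no gap. The bar lies square across, with the ball visible on its outer side. Handing in.

```bash
python3 -c "
from cell import env
print(env.job_done()); print(env.state()['t'])"
```

```text
the job is handed in; nothing more can be done
None
the job is handed in; nothing more can be done
```

The job is done and handed in at about 12 s of robot time, out of the 51 s allowed.

- **Locating stop:** I swung it out over the +x rail. The last wrist picture puts it at about 1.61 rad, so it is clear of the channel.
- **Short blank:** I pushed it until it met a hard stop, with about 22 N at the wrist. That happened exactly at the computed home position. In the picture its outer end is at about y = -110 mm and there is no gap at the joint.
- **Keeper bar:** I swung it shut past the spring ball, then pressed it against its end with about 10 N. After I let go and lifted away, it measured about -0.02 rad, which is 0 within the calibration error. The ball shows on the outer side of the bar.

At hand-in the gripper was well above the work and touching nothing. I planned all moves clear of the mug, spanner and brush, but I did not measure their positions again at the end. No check failed or disagreed. The first move call was refused as invalid input, before anything moved, and went through once I filled in every field.

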